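# Refit the glass grinder's bit and hold its key switch on

## Task

The glass grinder is locked out for a change of bit: slide the spacer collar and then the grinding bit down its spindle until each is fully home, let go of them, then lift the key out of its wooden block and push it straight and fully into the grinder's key switch, wiggling it if its stiff pins catch. Only when it is fully in, turn the key a quarter turn clockwise against its spring and finish still gripping it and holding it turned (the spring throws it back if you let go), with the collar and bit still home on the spindle. Leave the pliers, the two glass pieces and the solder spool where they are.

Things in the scene. Friction and masses are not known exactly. Their poses are not given: they have to be found in the camera images.
- grinder: bench glass grinder, grey housing, 184 x 224 x 97 mm high, fixed; origin under its centre, x axis from its vented front to the grey splash shield at its back (138 mm high), y to its left, z up. The steel tray with white grid and upright spindle takes its left part, the grey switch pod its right edge.
- spindle_seat (a point): centre of the top of the spindle's round shoulder (28 mm across, 94 mm above the bench, 8 mm above the rubber seal round it), where the collar must sit. The upright steel spindle of 10 mm diameter rises 40 mm above this point; its last 6 mm taper to 4.4 mm. Its axes are the grinder's.
- switch_face (a point): centre of the key slot at the top of the switch's 40 x 40 mm steel face plate, 97 mm above the bench, front right of the grinder; axes as the grinder's. With the switch off the slot (15.6 x 6.6 mm) lies along its x axis; the key goes straight down. Two pairs of spring pins, 12 and 19 mm below the face, press on the blade's narrow edges: pushing in takes 5 to 20 N and may catch.
- plug (a joint): lock plug of the switch: 0 = off, slot along the grinder's x axis; grows as the key turns clockwise seen from above; stop at 1.50 rad (on). A spring drives it back (0.03 N m at 0, 0.10 at the stop). The key has about 0.15 rad play, so turn it further than the plug. It turns only when the key is within 2 mm of fully in, and cannot come out while turned.
- collar: plain aluminium spacer collar, the wider and flatter of the two rings: 34 mm outside, 12 mm bore, 12 mm high, about 50 g, lying flat on the bench at the start; origin at the centre of its underside, z axis = bore axis. Goes on the spindle first, sits on the shoulder.
- bit: grinding bit, the narrower, taller ring: brass hub (21 mm outside, 12 mm bore, 22 mm high) with a dark abrasive band 26 mm outside from 3 to 19 mm height, 60 g, standing on end on the bench; origin at the centre of its underside, z = bore axis. Goes on second, on the collar: its origin is then 12 mm above spindle_seat.
- key: key, upright in the wooden block, 45 g; origin on its axis at the underside of its round shoulder (18 mm across, 3 thick). Black grip from 3 to 29 mm above: 28 wide (x axis), 9 thick (y axis). Below: 5 mm round neck to 7.5 mm, flat steel blade 14 wide (x), 5 thick (y) to 23.5 mm, taper to a blunt tip at 32 mm. Half a turn about z is the same. Fully in, its origin is at switch_face.
- key_block: light wooden block, 110 x 60 x 45 mm high, fixed to the bench, with a slot for the key; origin under its centre. The key stands 22 mm from the centre towards the block's -x, shoulder on the top, grip along the block's x axis; a small bent hex key, 23 mm high, stands near the other end. Lift the key straight up by 35 mm to free it.
- pliers: grozing pliers with red handles, 56 x 174 x 14 mm, lying loose in front; leave alone
- glass_piece_1: loose slab of coloured glass, 36 x 52 x 10 mm; leave alone
- glass_piece_2: loose slab of coloured glass, 38 x 50 x 10 mm; leave alone
- spool: spool of solder with grey flanges, 51 x 61 x 38 mm, loose, right of the grinder towards the back; leave alone

How it is judged:
By the outcome, as a careful person would: the job done as asked, in the order asked, and still so for the second after the job is handed in, while the arm keeps its last pose, push and grip.
It also fails if it takes over 72 s, if anything falls off the work surface, if the arm or the gripper's body presses on something with over 40 N, if the wrist force passes 120 N, or if a joint passes its speed limit or range.

## Robot

A 6-joint arm with a two-finger parallel gripper is mounted at the origin on a cart in front of the work surface, level with it; the furniture and walls round the work are solid. World frame = base frame: x ahead of the robot, y to its left, z up, the work surface at z = 0. Lengths are in m, angles in degrees, forces in N, time in s.
With the tool pointing down it reaches from about 0.375 to 0.75 m from the base axis. Payload 9 kg.
Tool frame: the origin (TCP) lies at the very end of the fingers, on their centre line; the grasp point (between the pads) lies 19 mm behind it; y points along the fingers, z is the direction in which the jaws open and shut, and the axes are right-handed (so a half turn about y gives the same grasp; the last joint's range is limited). The gripper opens to 85 mm and grips with 20 to 120 N. Pads are 22 mm wide; open, the fingers measure 114 mm over their backs; the gripper's body (76 mm by 85 mm) begins 54 mm behind the grasp point. The pads swing forward as they close: fully open they stand 13 mm farther back than shut.
Start: joints at [-79.166, 5.964, 5.575, 89.605, 0, 77.527], TCP at [0.237, -0.551, 0.231] pointing down, gripper open.
Joint ranges: [-171.21, 171.21], [-48.23, 106.86], [-62.78, 66.21], [-105.2, 120.99], [-86.42, 89.51], [-180, 180]. Speed limits (degrees/s): [127.2, 127.2, 147.25, 180, 180, 180].

## Interface

Orientations are given as a 3x3 rotation matrix whose columns are the frame's x, y, z axes.
In Python, from plant import ctrl, camera, camera_info gives the robot as it stands.
- The arm moves only by the tool drive_tool, never from a script. Its argument "targets" is a list of rows, each a list of 2 entries, a list of its own where there are three numbers: the shift along the tool's x, y, z in units of 50 mm (1.0 is 50 mm), then the turn, a rotation vector about the tool's x, y, z in units of 8 degrees (1.0 is 8 degrees). A call has 1 to 8 rows; each row is the pose to reach, as a shift and turn from the pose commanded when the call began, along the tool's axes at that moment; what a row does not reach only later rows make up. A row lasts 1/8 s, in which the tool goes at most 62.5 mm and 10.7 degrees, less where a joint would pass 70% of its speed; a pose out of reach is approached as far as the arm can. A call with a gripper value outside its range is refused whole. "jaw" is the finger opening in mm, from 0 to 85.4, set as the call begins (left out, the last holds). The fingers move at their own pace and stop on an object; "newtons" is the grip in N (left out, the last holds). Time passes only in rows, so rows that repeat a pose let the fingers close. It gives the time, the measured TCP pose, the force and the opening at its end, in the units of the state.
- ctrl.observe(): the state, without advancing time (a new reading comes with each control period).
- camera(name): name is "scene" or "top" or "wrist"; returns the picture (420x560x3 uint8, red, green, blue); there is no depth.
- camera_info(name): a dict with "fx", "fy", "cx", "cy" (pixels), "rvec" (rotation vector, rad) and "tvec" (3), from world to camera coordinates, as OpenCV has them. Camera axes: x right, y down, z forward; pixel columns grow to the right and rows downward; lengths in m; the calibration is good to about 2 mm. The wrist camera is an equidistant fisheye: a pixel r from the principal point sees the ray r / f radians off the axis. A picture is of the moment at which its call begins: read the wrist's pose just before it. camera_info takes no time and is no camera call; for the wrist camera it gives the pose at the moment of the call.
- ctrl.hand_in(): hands the job in, once; it reports no verdict.
The state is a dict: "time": time; "joint_pos": joint angles; "joint_velocities": joint speeds; "tau": joint torques, N m; "eef_pos": TCP position; "ee_rot": TCP orientation; "wrist_force": force on the tool from outside, world axes, zero at the start; "torque": the same for the moment, N m; "finger_gap": finger opening in m.
Only numpy, scipy, OpenCV 4.12 (cv2) and the standard library are available. Lean on these libraries where they do the work, as an engineer would, in place of code of your own. Each camera call takes 0.05 s, during which the arm holds its last target. There are 200 camera calls.

## Working session

There is one attempt and no reset: what is moved stays moved. The work goes in short steps, Python scripts to look and compute and a tool call to move; the robot and the scene stay as the last step left them, time stands still between calls to the robot, and variables do not carry over. Pictures are saved under pics/ and viewed, about 8 in all and at most 12, crops included, and the job is handed in when it is done.

Besides the shell and the picture viewer there is one more tool, called after "Call:" as name(argument=value, ...), one argument or row to a line, values as JSON. drive_tool: Moves the arm, as the interface text tells. Its arguments: {"type":"object","properties":{"targets":{"type":"array","items":{"type":"array"}},"jaw":{"type":"number"},"newtons":{"type":"number"}},"required":["targets"]}

```bash
ls; mkdir -p pics
cat > h.py <<'E'
import numpy as np, cv2
from plant import ctrl, camera, camera_info
def shot(n,name):
    i=camera_info(n); im=camera(n); cv2.imwrite(f'pics/{name}.png',im[:,:,::-1]); np.save(f'pics/{name}.npy',np.array([i['fx'],i['fy'],i['cx'],i['cy'],*i['rvec'],*i['tvec']],float)); return im
def ray(name,u,v,fish=False):
    a=np.load(f'pics/{name}.npy'); R=cv2.Rodrigues(a[4:7])[0]; t=a[7:]
    x=(u-a[2])/a[0]; y=(v-a[3])/a[1]
    if fish:
        r=np.hypot(x,y); s=np.sin(r)/max(r,1e-9); d=np.array([x*s,y*s,np.cos(r)])
    else: d=np.array([x,y,1.])
    return -R.T@t, R.T@d
def onz(name,u,v,z,fish=False):
    c,d=ray(name,u,v,fish); return c+d*(z-c[2])/d[2]
def proj(name,P,fish=False):
    a=np.load(f'pics/{name}.npy'); p=cv2.Rodrigues(a[4:7])[0]@np.asarray(P,float)+a[7:]
    if fish:
        r=np.hypot(p[0],p[1]); k=np.arctan2(r,p[2])/max(r,1e-9)
    else: k=1/p[2]
    return a[2]+a[0]*p[0]*k, a[3]+a[1]*p[1]*k
E
python3 - <<'E'
from h import *
import json
s=ctrl.observe(); print({k:np.round(v,4).tolist() for k,v in s.items()})
for n in ['scene','top','wrist']:
    shot(n,n+'0'); i=camera_info(n); print(n,i)
a=cv2.imread('pics/top0.png')
E
```

```text
pics
{'time': 0.0, 'joint_pos': [-79.1672, 5.9983, 5.5257, 89.6039, -0.0, 77.5252], 'joint_velocities': [0.0117, 0.1399, 0.0843, -0.1332, 0.039, -0.011], 'tau': [-0.0008, -55.6934, 50.3646, 0.0171, -0.0005, -0.0], 'eef_pos': [0.2373, -0.5507, 0.2305], 'ee_rot': [[-0.9184, -0.0003, 0.3957], [-0.3957, 0.0013, -0.9184], [-0.0003, -1.0, -0.0013]], 'wrist_force': [0.6541, 0.1415, -0.4246], 'torque': [-0.0391, 0.0749, 0.0359], 'finger_gap': 0.0853}
scene {'fx': 415.9878751178074, 'fy': 415.9878751178074, 'cx': 284.00686609933103, 'cy': 206.93770485797953, 'rvec': array([ 0.63294861, -2.70417447,  1.06481651]), 'tvec': array([0.45599904, 0.24922245, 1.16081828])}
top {'fx': 404.6898837199171, 'fy': 404.6898837199171, 'cx': 281.41219918693525, 'cy': 210.80611210329977, 'rvec': array([ 2.09988392, -2.11418002,  0.17983654]), 'tvec': array([-0.01279886,  0.51610732,  0.92184371])}
wrist {'fx': 325.19226210127806, 'fy': 325.19226210127806, 'cx': 285.3298027139087, 'cy': 214.2605970496539, 'rvec': array([-2.39008975,  1.57329866,  0.25772004]), 'tvec': array([-0.59969804, -0.04135083,  0.38069928])}
```

View pics/top0.png

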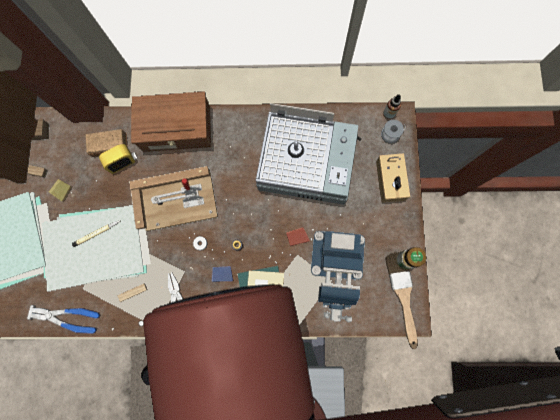

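View pics/scene0.png

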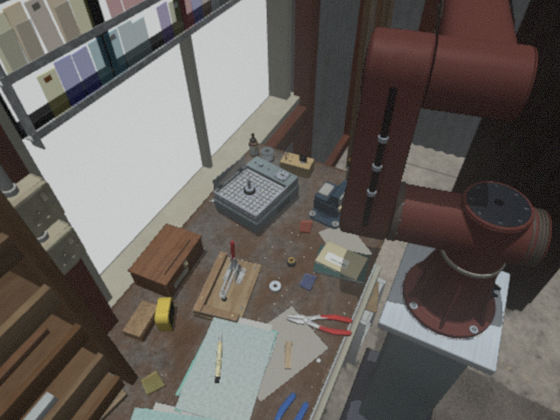

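Run:
```python
from h import *
print('tcp px',proj('top0',[.237,-.551,.23]),proj('top0',[0,0,0]))
for n,u,v,z in [('collar',200,243,.012),('bit',237,244,.022),('spindle',295,149,.134),('switch',339,176,.097),('key',397,184,.074),('blk',396,178,.045)]:
    print(n,onz('top0',u,v,z).round(4))
a=cv2.imread('pics/top0.png')
c1=cv2.resize(a[90:215,245:420],None,fx=4.5,fy=4.5,interpolation=cv2.INTER_CUBIC)
cv2.imwrite('pics/c1.png',c1); print(c1.shape)
```

```text
tcp px (np.float64(576.2829695081575), np.float64(340.66801525157285)) (np.float64(275.79349492862576), np.float64(437.3775039874196))
collar [0.4443 0.1865 0.012 ]
bit [0.44   0.0932 0.022 ]
spindle [ 0.6415 -0.0497  0.134 ]
switch [ 0.5877 -0.1512  0.097 ]
key [ 0.5732 -0.2896  0.074 ]
blk [ 0.596  -0.2959  0.045 ]
(562, 788, 3)
```

View pics/c1.png

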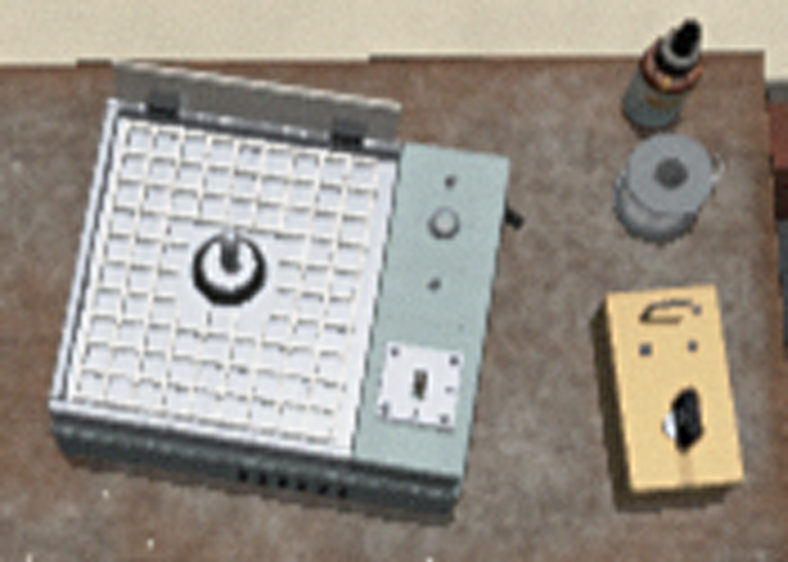

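```bash
cat >> h.py <<'E'
from scipy.spatial.transform import Rotation as Ro
def Rdown(yaw):  # jaw axis (tool z) at yaw deg, tool y down
    a=np.radians(yaw); z=np.array([np.cos(a),np.sin(a),0]); y=np.array([0,0,-1.]); return np.stack([np.cross(y,z),y,z],1)
def plan(p,yaw,p0=None,R0=None):
    s=ctrl.observe(); p0=s['eef_pos'] if p0 is None else p0; R0=s['ee_rot'] if R0 is None else R0
    p0=np.array(p0); R0=np.array(R0); d=R0.T@(np.array(p)-p0)/.05; r=Ro.from_matrix(R0.T@Rdown(yaw)).as_rotvec(degrees=True)/8
    print('plan',d.round(3).tolist(),r.round(3).tolist())
def st():
    s=ctrl.observe(); R=np.array(s['ee_rot']); print('t',round(s['time'],2),'p',np.round(s['eef_pos'],4),'yaw',np.degrees(np.arctan2(R[1,2],R[0,2])).round(2),'tilt',R[2,[0,2]].round(4),'F',np.round(s['wrist_force'],1),'gap',round(s['finger_gap'],4),'j6',np.round(s['joint_pos'],1)[[0,5]]); return s
E
python3 - <<'E'
from h import *
i=camera_info('wrist');R=cv2.Rodrigues(i['rvec'])[0]; s=ctrl.observe(); E=np.array(s['ee_rot'])
print('cam in tool',E.T@(-R.T@i['tvec']-s['eef_pos']),'camz in tool',E.T@R[2])
plan([.40,-.25,.26],10); plan([.44,.14,.20],88,[.40,-.25,.26],Rdown(10))
q=lambda u,v,z:onz('top0',(u+.5)/4.5-.5+245,(v+.5)/4.5-.5+90,z)
def yaw(a,b):d=b-a;return np.degrees(np.arctan2(d[1],d[0])),np.linalg.norm(d)
print('plate y',yaw(q(463,354,.097),q(387,345,.097)),yaw(q(455,428,.097),q(378,414,.097)))
print('shield',yaw(q(400,105,.138),q(115,62,.138)))
print('pod right edge',yaw(q(461,472,.097),q(508,157,.097)))
print('block x',yaw(q(743,483,.045),q(717,287,.045)),yaw(q(628,492,.045),q(608,297,.045)))
print('sw',q(420,384,.097),'shoulder',q(229,268,.094),'tip',q(232,236,.134),'key grip top',q(688,395,.074))
print('block c',np.mean([q(743,483,.045),q(717,287,.045),q(628,492,.045),q(608,297,.045)],0))
E
```

```text
cam in tool [-0.08120644 -0.14269307  0.00030402] camz in tool [ 3.17453400e-01  9.48273780e-01 -4.20817165e-04]
plan [-5.367, -0.581, -4.239] [0.005, -9.587, -0.006]
plan [-7.543, 1.2, 2.142] [0.0, -9.75, 0.0]
plate y (np.float64(82.21836166529187), np.float64(0.03935502025767812)) (np.float64(78.63952567527735), np.float64(0.03991405550802869))
shield (np.float64(79.84386281332415), np.float64(0.14712103589346923))
pod right edge (np.float64(-10.236033683951518), np.float64(0.17320680162630567))
block x (np.float64(3.592286817016435), np.float64(0.11053513753802721)) (np.float64(2.638449509084579), np.float64(0.10979988322118589))
sw [ 0.59027362 -0.14888527  0.097     ] shoulder [ 0.65548938 -0.0513122   0.094     ] tip [ 0.65796159 -0.05252624  0.134     ] key grip top [ 0.58929889 -0.29175278  0.074     ]
block c [ 0.601118   -0.29219294  0.045     ]
```

Call:
drive_tool(
  targets=[
    [[-5.367,-0.581,-4.239],[0,-9.59,0]],
    [[-5.367,-0.581,-4.239],[0,-9.59,0]],
    [[-5.367,-0.581,-4.239],[0,-9.59,0]],
    [[-5.367,-0.581,-4.239],[0,-9.59,0]],
    [[-5.367,-0.581,-4.239],[0,-9.59,0]],
    [[-5.367,-0.581,-4.239],[0,-9.59,0]],
    [[-5.367,-0.581,-4.239],[0,-9.59,0]],
    [[-5.367,-0.581,-4.239],[0,-9.59,0]],
  ],
)

```text
time: 1.15
eef_pos: [0.4001, -0.2499, 0.2602]
ee_rot: [[0.175, -0.0, 0.985], [-0.985, -0.0, 0.175], [0.0, -1.0, -0.0]]
wrist_force: [-0.5, -0.6, -0.2]
finger_gap: 0.0857
```

Call:
drive_tool(
  targets=[
    [[-7.54,1.2,2.14],[0,-9.75,0]],
    [[-7.54,1.2,2.14],[0,-9.75,0]],
    [[-7.54,1.2,2.14],[0,-9.75,0]],
    [[-7.54,1.2,2.14],[0,-9.75,0]],
    [[-7.54,1.2,2.14],[0,-9.75,0]],
    [[-7.54,1.2,2.14],[0,-9.75,0]],
    [[-7.54,1.2,2.14],[0,-9.75,0]],
    [[-7.54,1.2,2.14],[0,-9.75,0]],
  ],
)

```text
time: 2.15
eef_pos: [0.4393, 0.1409, 0.1996]
ee_rot: [[0.999, -0.001, 0.033], [-0.033, 0.0, 0.999], [-0.001, -1.0, 0.0]]
wrist_force: [-0.2, -0.3, 0.6]
finger_gap: 0.0855
```

Run:
```python
from h import *
st(); shot('wrist','w1'); shot('top','t1'); st()
for P in ([.4443,.1865,.012],[.44,.0932,.022]): print(proj('w1',P,True))
```

```text
t 2.15 p [0.4393 0.1409 0.1996] yaw 88.13 tilt [-0.0014  0.    ] F [-0.2 -0.3  0.6] gap 0.0855 j6 [1.5 3.3]
t 2.25 p [0.4396 0.1397 0.1999] yaw 87.88 tilt [-0.0008 -0.0002] F [0.5 0.4 0.2] gap 0.0855 j6 [1.3 3.4]
(np.float64(329.06761458633116), np.float64(191.72222165803356))
(np.float64(239.23559774145184), np.float64(193.06597509773707))
```

View pics/w1.png

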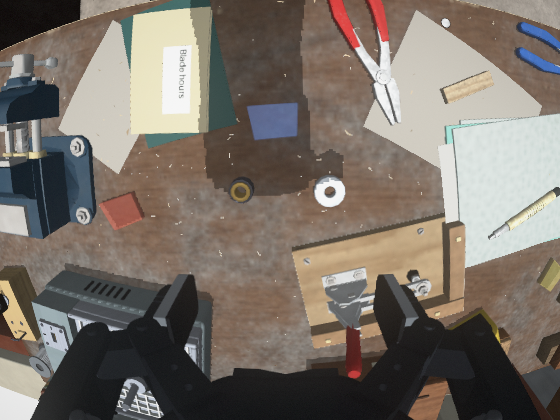

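Run:
```python
from h import *
a=cv2.imread('pics/w1.png')
h=cv2.cvtColor(a,cv2.COLOR_BGR2HSV)
def blobs(m,x0,y0,x1,y1,nm):
    mm=np.zeros_like(m); mm[y0:y1,x0:x1]=m[y0:y1,x0:x1]
    c,_=cv2.findContours(mm,cv2.RETR_EXTERNAL,cv2.CHAIN_APPROX_NONE)
    c=max(c,key=cv2.contourArea); (x,y),r=cv2.minEnclosingCircle(c); e=cv2.fitEllipse(c); return nm,(x,y,r),e
_,c,e=blobs(cv2.inRange(h,(0,0,140),(180,60,255)),305,170,352,212,'collar'); print(c,e)
for (u,v) in (c[:2],e[0]): print('collar',onz('w1',u,v,.010,True).round(4))
g=cv2.resize(a[170:212,215:265],None,fx=8,fy=8,interpolation=cv2.INTER_CUBIC)
g2=cv2.resize(a[170:212,305:355],None,fx=8,fy=8,interpolation=cv2.INTER_CUBIC)
cv2.imwrite('pics/c2.png',np.hstack([g,g2]))
```

```text
(329.5, 192.0, 15.913930892944336) ((329.4843444824219, 191.77525329589844), (29.212814331054688, 30.76707649230957), 68.19886779785156)
collar [0.4451 0.1872 0.01  ]
collar [0.4449 0.1872 0.01  ]
```

View pics/c2.png

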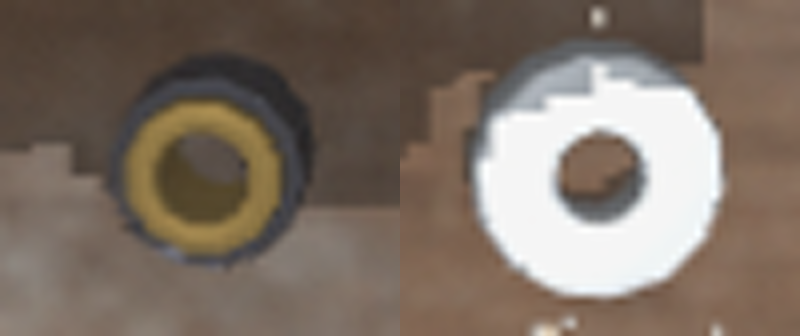

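Run:
```python
from h import *
print(onz('w1',240.1,191.6,.022,True), onz('w1',329.7,191.6,.012,True))
plan([.4450,.1872,.06],88); plan([.445,.1872,.004],88)
```

```text
[0.43848588 0.0942077  0.022     ] [0.44418477 0.18717459 0.012     ]
plan [0.074, 2.799, 0.955] [0.002, -0.015, -0.005]
plan [0.075, 3.919, 0.955] [0.002, -0.015, -0.005]
```

Call:
drive_tool(
  targets=[
    [[0.07,0.8,0.955],[0,0,0]],
    [[0.07,1.8,0.955],[0,0,0]],
    [[0.07,2.8,0.955],[0,0,0]],
    [[0.07,3.3,0.955],[0,0,0]],
    [[0.07,3.6,0.955],[0,0,0]],
    [[0.07,3.8,0.955],[0,0,0]],
    [[0.07,3.92,0.955],[0,0,0]],
    [[0.07,3.92,0.955],[0,0,0]],
  ],
  jaw=50,
  newtons=30,
)

```text
time: 3.25
eef_pos: [0.4452, 0.1872, 0.0046]
ee_rot: [[0.999, 0.0, 0.035], [-0.035, -0.0, 0.999], [0.0, -1.0, -0.0]]
wrist_force: [-0.4, 0.5, 0.3]
finger_gap: 0.0495
```

Call:
drive_tool(
  targets=[
    [[0,0,0],[0,0,0]],
    [[0,0,0],[0,0,0]],
    [[0,0,0],[0,0,0]],
    [[0,0,0],[0,0,0]],
  ],
  jaw=25,
  newtons=40,
)

```text
time: 3.75
eef_pos: [0.4456, 0.1874, 0.0054]
ee_rot: [[0.999, 0.001, 0.034], [-0.034, 0.0, 0.999], [0.001, -1.0, 0.0]]
wrist_force: [-1.9, -0.1, 5.4]
finger_gap: 0.031
```

Call:
drive_tool(
  targets=[
    [[0,-0.1,0],[0,0,0]],
    [[0,-0.5,0],[0,0,0]],
    [[0,-1,0],[0,0,0]],
    [[0,-1,0],[0,0,0]],
  ],
)

```text
time: 4.25
eef_pos: [0.4464, 0.1874, 0.0563]
ee_rot: [[0.999, 0.004, 0.034], [-0.034, 0.0, 0.999], [0.004, -1.0, 0.0]]
wrist_force: [-0.2, -0.6, -1.4]
finger_gap: 0.0315
```

Run:
```python
from h import *
st(); shot('wrist','w2'); im=shot('scene','s2')
print(proj('w2',[.445,.187,.055],True),proj('s2',[.445,.187,.055]))
a=cv2.imread('pics/w2.png'); 
cv2.imwrite('pics/c3.png',cv2.resize(a[180:360,180:380],None,fx=3,fy=3,interpolation=cv2.INTER_CUBIC))
```

```text
t 4.25 p [0.4464 0.1874 0.0563] yaw 88.03 tilt [0.0036 0.0005] F [-0.2 -0.6 -1.4] gap 0.0315 j6 [7.3 9.2]
(np.float64(285.3855390833654), np.float64(275.2293822932197)) (np.float64(274.61248517990236), np.float64(276.1485827851375))
```

View pics/c3.png

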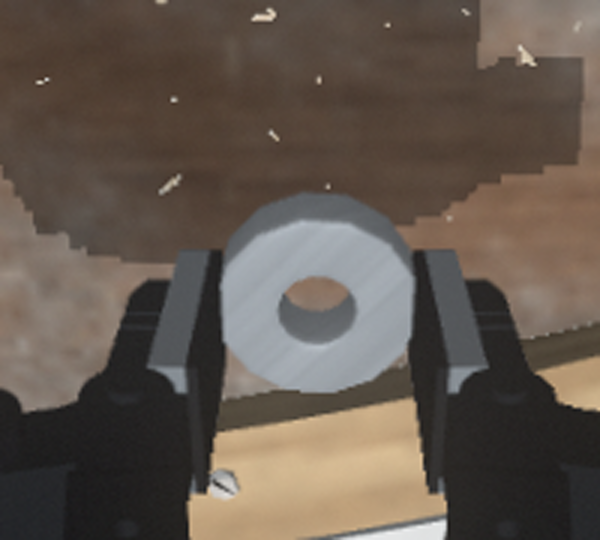

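Run:
```python
from h import *
print('hole',onz('w2',285.3,282.3,.0629,True),'outer',onz('w2',318/3-.33+180,306/3-.33+180,.0629,True))
plan([.47,.14,.24],80);plan([.695,-.05,.25],80)
```

```text
hole [0.44447112 0.18696691 0.0629    ] outer [0.44412152 0.18715765 0.0629    ]
plan [0.536, -3.72, -0.927] [0.001, 1.003, 0.001]
plan [5.164, -3.919, -4.57] [0.001, 1.003, 0.001]
```

Call:
drive_tool(
  targets=[
    [[0,-1.2,0],[0,0,0]],
    [[0.1,-2.4,-0.3],[0,0.3,0]],
    [[0.5,-3.4,-0.9],[0,1,0]],
    [[1.5,-3.92,-1.6],[0,1,0]],
    [[2.5,-3.92,-2.4],[0,1,0]],
    [[3.4,-3.92,-3.2],[0,1,0]],
    [[4.3,-3.92,-3.9],[0,1,0]],
    [[5.16,-3.92,-4.57],[0,1,0]],
  ],
)

```text
time: 5.35
eef_pos: [0.6959, -0.0516, 0.2484]
ee_rot: [[0.985, -0.002, 0.174], [-0.174, 0.0, 0.985], [-0.002, -1.0, 0.0]]
wrist_force: [1.5, -0.1, 0.7]
finger_gap: 0.031
```

Call:
drive_tool(
  targets=[
    [[0,0,0],[0,0,0]],
    [[0,0,0],[0,0,0]],
  ],
)

```text
time: 5.6
eef_pos: [0.6944, -0.0498, 0.2487]
ee_rot: [[0.985, -0.002, 0.173], [-0.173, 0.001, 0.985], [-0.002, -1.0, 0.0]]
wrist_force: [0.5, 1.3, -0.2]
finger_gap: 0.0309
```

Run:
```python
from h import *
st(); shot('wrist','w3'); st()
print(proj('w3',[.655,-.05,.134],True),proj('w3',[.59,-.149,.097],True),proj('w3',[.58,-.293,.045],True))
```

```text
t 5.6 p [ 0.6944 -0.0498  0.2487] yaw 80.02 tilt [-0.0024  0.0003] F [ 0.5  1.3 -0.2] gap 0.0309 j6 [-14.8  -4.9]
t 5.65 p [ 0.6943 -0.0493  0.25  ] yaw 80.06 tilt [-0.0008  0.0001] F [ 0.4  0.3 -0.5] gap 0.031 j6 [-14.8  -4.9]
(np.float64(277.100769474884), np.float64(163.5345613390213)) (np.float64(161.67003149526062), np.float64(110.7036833162053)) (np.float64(74.02235183585671), np.float64(133.7749849244545))
```

View pics/w3.png

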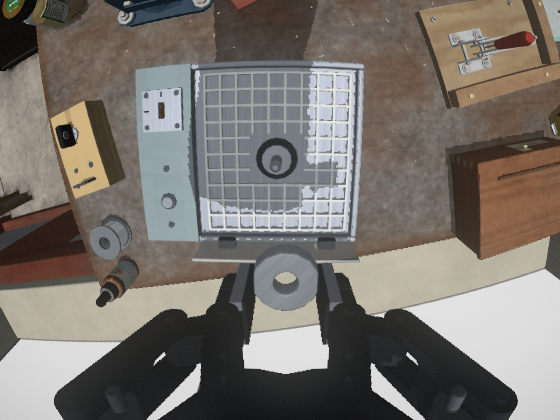

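Run:
```python
from h import *
a=cv2.imread('pics/w3.png'); z=lambda x,y:cv2.resize(a[y:y+50,x:x+50],None,fx=8,fy=8,interpolation=cv2.INTER_CUBIC)
cv2.imwrite('pics/c4.png',np.hstack([z(250,132),z(137,85)]))
```

```text
(no output)
```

View pics/c4.png

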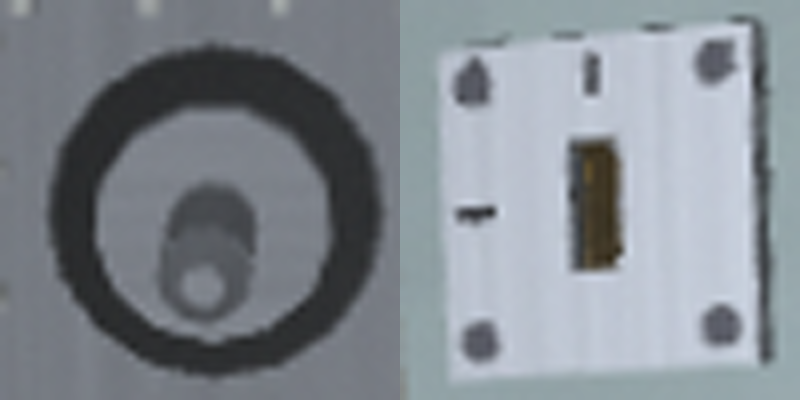

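Run:
```python
from h import *
c=lambda u,v,x,y,z:onz('w3',(u+.5)/8-.5+x,(v+.5)/8-.5+y,z,True)
t=c(203,287,250,132,.134);b=c(214,224,250,132,.094);print('tip',t,'shoulder',b)
print('slot',c(194.5,204.5,137,85,.097))
P=[c(u,v,137,85,.097) for u,v in ((37,50),(355,20),(370,362),(49,380))]
print('plate',np.mean(P,0)); 
for i in range(4): d=P[(i+1)%4]-P[i]; print(np.linalg.norm(d).round(4),np.degrees(np.arctan2(d[1],d[0])).round(2))
# collar offset in hand
s=ctrl.observe()
print('collar',proj('w3',[.6943-.002,-.0493,.256],True))
plan([.657,-.0525,.175],80)
```

```text
tip [ 0.65782726 -0.05228061  0.134     ] shoulder [ 0.65763258 -0.05217879  0.094     ]
slot [ 0.58925809 -0.14967307  0.097     ]
plate [ 0.58907996 -0.14922335  0.097     ]
0.0407 79.58
0.0402 -9.29
0.0415 -100.65
0.04 169.49
collar (np.float64(286.8233746090876), np.float64(282.45536572528164))
plan [-0.723, 1.5, -0.192] [-0.001, 0.007, -0.006]
```

Run:
```python
from h import *
plan([.6597,-.0526,.16],80);plan([.6597,-.0526,.100],80)
```

```text
plan [-0.669, 1.8, -0.185] [-0.001, 0.007, -0.006]
plan [-0.668, 3.0, -0.185] [-0.001, 0.007, -0.006]
```

Call:
drive_tool(
  targets=[
    [[-0.67,0.6,-0.185],[0,0,0]],
    [[-0.67,1.4,-0.185],[0,0,0]],
    [[-0.67,1.8,-0.185],[0,0,0]],
    [[-0.67,2.1,-0.185],[0,0,0]],
    [[-0.67,2.35,-0.185],[0,0,0]],
    [[-0.67,2.6,-0.185],[0,0,0]],
    [[-0.67,2.8,-0.185],[0,0,0]],
    [[-0.67,2.9,-0.185],[0,0,0]],
  ],
)

```text
time: 6.65
eef_pos: [0.66, -0.0528, 0.1054]
ee_rot: [[0.985, -0.001, 0.173], [-0.173, 0.001, 0.985], [-0.001, -1.0, 0.001]]
wrist_force: [-6.0, 3.7, 3.7]
finger_gap: 0.0307
```

Run:
```python
from h import *
st()
```

```text
t 6.65 p [ 0.66   -0.0528  0.1054] yaw 80.05 tilt [-0.0008  0.0005] F [-6.   3.7  3.7] gap 0.0307 j6 [-15.9  -5.9]
```

Call:
drive_tool(
  targets=[
    [[-0.022,0.03,0.012],[0,0,0]],
    [[-0.022,0.08,0.012],[0,0,0]],
    [[-0.022,0.13,0.012],[0,0,0]],
    [[-0.022,0.13,0.012],[0,0,0]],
  ],
)

```text
time: 7.15
eef_pos: [0.6597, -0.0527, 0.0994]
ee_rot: [[0.985, 0.001, 0.173], [-0.173, -0.0, 0.985], [0.001, -1.0, -0.0]]
wrist_force: [-0.7, 0.3, 2.8]
finger_gap: 0.0309
```

Seated or within a millimetre. Open, then check by closing above the collar and pressing lightly later; first lift away and look.

Call:
drive_tool(
  targets=[
    [[0,0,0],[0,0,0]],
    [[0,0,0],[0,0,0]],
    [[0,0,0],[0,0,0]],
    [[0,-0.5,0],[0,0,0]],
    [[0,-1.5,0],[0,0,0]],
    [[0,-2.5,0],[0,0,0]],
    [[-0.8,-2.5,0],[0,0,0]],
    [[-0.8,-2.5,0],[0,0,0]],
  ],
  jaw=50,
)

```text
time: 8.15
eef_pos: [0.6182, -0.045, 0.2238]
ee_rot: [[0.985, -0.001, 0.173], [-0.173, 0.0, 0.985], [-0.001, -1.0, 0.0]]
wrist_force: [0.1, 0.0, -0.9]
finger_gap: 0.05
```

Run:
```python
from h import *
s=st(); shot('wrist','w4'); shot('scene','s4')
u,v=proj('w4',[.6577,-.0522,.106],True); print(u,v)
a=cv2.imread('pics/w4.png'); b=cv2.imread('pics/s4.png'); p,q=map(int,proj('s4',[.6577,-.0522,.106])); u,v=int(u),int(v)
cv2.imwrite('pics/c5.png',np.hstack([cv2.resize(x,(400,400),interpolation=cv2.INTER_CUBIC) for x in (a[max(v-40,0):v+40,u-40:u+40],b[q-25:q+25,p-25:p+25])]))
```

```text
t 8.15 p [ 0.6182 -0.045   0.2238] yaw 80.04 tilt [-0.0011  0.    ] F [ 0.1  0.  -0.9] gap 0.05 j6 [-16.2  -6.3]
285.59721267673916 251.7265692842284
```

View pics/c5.png

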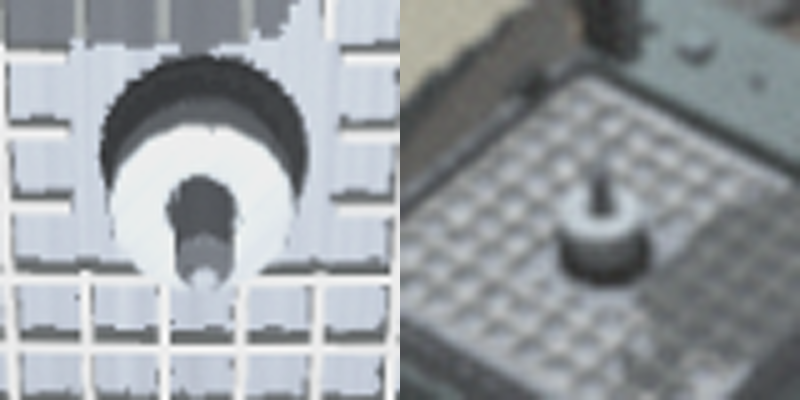

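Run:
```python
from h import *
plan([.4388,.0942,.10],80);plan([.4388,.0942,.0065],80)
```

```text
plan [-4.053, 2.473, 2.127] [0.001, 0.003, 0.002]
plan [-4.053, 4.343, 2.127] [0.001, 0.003, 0.002]
```

Call:
drive_tool(
  targets=[
    [[-1,0,0.5],[0,0,0]],
    [[-2,0,1.05],[0,0,0]],
    [[-3,0.5,1.6],[0,0,0]],
    [[-4.05,1.2,2.13],[0,0,0]],
    [[-4.05,2.2,2.13],[0,0,0]],
    [[-4.05,3.1,2.13],[0,0,0]],
    [[-4.05,3.6,2.13],[0,0,0]],
    [[-4.05,3.8,2.13],[0,0,0]],
  ],
  jaw=45,
)

```text
time: 9.25
eef_pos: [0.4384, 0.0944, 0.0324]
ee_rot: [[0.985, -0.002, 0.173], [-0.173, 0.0, 0.985], [-0.002, -1.0, -0.0]]
wrist_force: [0.5, -0.6, 0.1]
finger_gap: 0.0451
```

Call:
drive_tool(
  targets=[
    [[0,0.2,0],[0,0,0]],
    [[0,0.4,0],[0,0,0]],
    [[0,0.54,0],[0,0,0]],
    [[0,0.54,0],[0,0,0]],
  ],
)

```text
time: 9.75
eef_pos: [0.4387, 0.0943, 0.0065]
ee_rot: [[0.985, -0.0, 0.173], [-0.173, -0.0, 0.985], [-0.0, -1.0, -0.0]]
wrist_force: [0.9, -0.2, 1.0]
finger_gap: 0.0453
```

Call:
drive_tool(
  targets=[
    [[0,0,0],[0,0,0]],
    [[0,0,0],[0,0,0]],
    [[0,0,0],[0,0,0]],
    [[0,0,0],[0,0,0]],
  ],
  jaw=16,
  newtons=40,
)

```text
time: 10.25
eef_pos: [0.4393, 0.0943, 0.0075]
ee_rot: [[0.985, 0.001, 0.173], [-0.173, -0.0, 0.985], [0.001, -1.0, -0.0]]
wrist_force: [-1.6, -0.3, 5.7]
finger_gap: 0.0239
```

Call:
drive_tool(
  targets=[
    [[0,-0.1,0],[0,0,0]],
    [[0,-0.6,0],[0,0,0]],
    [[0,-1,0],[0,0,0]],
    [[0,-1,0],[0,0,0]],
  ],
)

```text
time: 10.75
eef_pos: [0.44, 0.0943, 0.0582]
ee_rot: [[0.985, 0.003, 0.173], [-0.173, -0.0, 0.985], [0.003, -1.0, 0.0]]
wrist_force: [0.9, -0.1, -0.3]
finger_gap: 0.0237
```

Run:
```python
from h import *
s=st(); shot('wrist','w5'); shot('scene','s5')
u,v=proj('w5',[s['eef_pos'][0],s['eef_pos'][1],s['eef_pos'][2]+.015],True); print(u,v); u,v=int(u),int(v)
a=cv2.imread('pics/w5.png')[v-35:v+35,u-40:u+40]; print(u-40,v-35)
cv2.imwrite('pics/c6.png',cv2.resize(a,None,fx=7,fy=7,interpolation=cv2.INTER_CUBIC))
```

```text
t 10.75 p [0.44   0.0943 0.0582] yaw 80.03 tilt [0.0028 0.0002] F [ 0.9 -0.1 -0.3] gap 0.0237 j6 [-4.6  5.3]
286.5966268657386 294.9505269345316
246 259
```

View pics/c6.png

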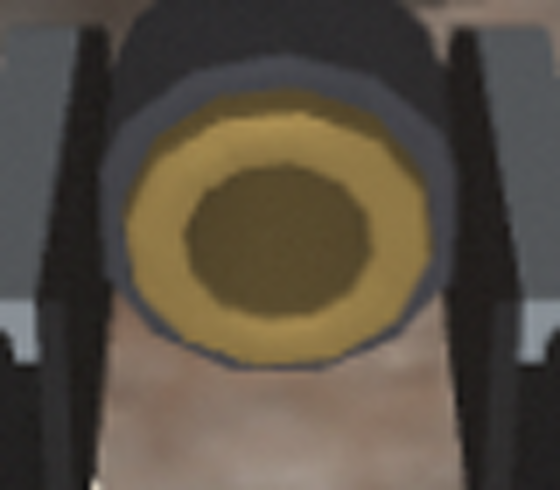

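Run:
```python
from h import *
s=ctrl.observe(); E=np.array(s['ee_rot'])
c=onz('w5',(279.5)/7-.5+246,(238.5)/7-.5+259,.0727,True); o=E.T@(c-s['eef_pos']);print(c,o)
off=Rdown(80)@np.array([o[0],0,o[2]]); t=np.array([.6577,-.0522,0])-off; print(t)
plan([.5,.05,.20],80)
plan([t[0],t[1],.19],80); plan([t[0],t[1],.114],80)
```

```text
[0.43895657 0.09389603 0.0727    ] [ 0.00030969 -0.01645667 -0.00040258]
[ 0.65746492 -0.05174976  0.        ]
plan [1.36, -2.875, -0.662] [0.001, 0.003, -0.002]
plan [4.814, -2.676, -2.12] [0.001, 0.003, -0.002]
plan [4.815, -1.156, -2.12] [0.001, 0.003, -0.002]
```

Call:
drive_tool(
  targets=[
    [[0,-1.2,0],[0,0,0]],
    [[0.6,-2.2,-0.26],[0,0,0]],
    [[1.6,-2.85,-0.7],[0,0,0]],
    [[2.6,-2.85,-1.14],[0,0,0]],
    [[3.6,-2.85,-1.6],[0,0,0]],
    [[4.4,-2.85,-1.94],[0,0,0]],
    [[4.8,-2.68,-2.12],[0,0,0]],
    [[4.8,-2.4,-2.12],[0,0,0]],
  ],
)

```text
time: 11.85
eef_pos: [0.6572, -0.0525, 0.1745]
ee_rot: [[0.985, -0.002, 0.174], [-0.174, 0.0, 0.985], [-0.002, -1.0, 0.0]]
wrist_force: [-0.4, 0.5, -0.6]
finger_gap: 0.0235
```

Call:
drive_tool(
  targets=[
    [[0,0,0],[0,0,0]],
    [[0,0.25,0],[0,0,0]],
    [[0,0.5,0],[0,0,0]],
    [[0,0.75,0],[0,0,0]],
    [[0,0.95,0],[0,0,0]],
    [[0,1.05,0],[0,0,0]],
    [[0,1.05,0],[0,0,0]],
  ],
)

```text
time: 12.72
eef_pos: [0.657, -0.0517, 0.124]
ee_rot: [[0.985, 0.0, 0.173], [-0.173, -0.0, 0.985], [0.0, -1.0, -0.0]]
wrist_force: [2.7, -0.1, -2.3]
finger_gap: 0.0237
```

Run:
```python
from h import *
s=st(); plan([.6568,-.0514,.1135],80)
```

```text
t 12.72 p [ 0.657  -0.0517  0.124 ] yaw 80.02 tilt [ 0.0001 -0.0001] F [ 2.7 -0.1 -2.3] gap 0.0237 j6 [-15.8  -5.9]
plan [-0.005, 0.209, 0.005] [0.001, 0.002, 0.0]
```

Call:
drive_tool(
  targets=[
    [[0.01,0.08,0],[0,0,0]],
    [[0.01,0.16,0],[0,0,0]],
    [[0.01,0.21,0],[0,0,0]],
    [[0.01,0.24,0],[0,0,0]],
    [[0.01,0.24,0],[0,0,0]],
  ],
)

```text
time: 13.35
eef_pos: [0.6574, -0.0517, 0.1135]
ee_rot: [[0.985, 0.0, 0.173], [-0.173, -0.0, 0.985], [0.001, -1.0, -0.0]]
wrist_force: [-4.6, 0.7, 6.8]
finger_gap: 0.0239
```

Call:
drive_tool(
  targets=[
    [[0,-0.02,0],[0,0,0]],
    [[0,-0.02,0],[0,0,0]],
    [[0,-0.02,0],[0,0,0]],
    [[0,-0.8,0],[0,0,0]],
    [[0,-1.8,0],[0,0,0]],
    [[0,-2.2,0],[0,0,0]],
  ],
  jaw=50,
)

```text
time: 14.1
eef_pos: [0.6584, -0.052, 0.2259]
ee_rot: [[0.985, 0.004, 0.173], [-0.173, -0.001, 0.985], [0.004, -1.0, -0.001]]
wrist_force: [0.3, -0.1, -0.7]
finger_gap: 0.05
```

Run:
```python
from h import *
s=st(); shot('scene','s6'); plan([.615,-.29,.22],93)
```

```text
t 14.1 p [ 0.6584 -0.052   0.2259] yaw 80.03 tilt [ 0.0042 -0.0005] F [ 0.3 -0.1 -0.7] gap 0.05 j6 [-15.8  -5.9]
plan [-0.04, 0.155, -4.838] [0.01, -1.621, 0.042]
```

Call:
drive_tool(
  targets=[
    [[0,0,-1],[0,0,0]],
    [[0,0,-2],[0,-0.5,0]],
    [[0,0,-3],[0,-1,0]],
    [[0,0.1,-4],[0,-1.62,0.03]],
    [[-0.04,0.15,-4.84],[0,-1.62,0.03]],
    [[-0.04,0.15,-4.84],[0,-1.62,0.03]],
    [[-0.04,0.15,-4.84],[0,-1.62,0.03]],
  ],
)

```text
time: 15.02
eef_pos: [0.6134, -0.2892, 0.2141]
ee_rot: [[0.999, -0.005, -0.052], [0.052, 0.001, 0.999], [-0.005, -1.0, 0.001]]
wrist_force: [-0.3, 0.6, -0.1]
finger_gap: 0.0499
```

Run:
```python
from h import *
s=st(); shot('wrist','w7'); 
u,v=map(int,proj('w7',[.585,-.293,.06],True)); print(u,v)
a=cv2.imread('pics/w7.png'); x0,y0=u-50,max(v-60,0); print(x0,y0)
b=cv2.imread('pics/s6.png'); p,q=map(int,proj('s6',[.6577,-.0522,.106]))
A=cv2.resize(a[y0:y0+100,x0:x0+100],None,fx=5,fy=5,interpolation=cv2.INTER_CUBIC); B=np.zeros((500,300,3),np.uint8); B[:300]=cv2.resize(b[q-25:q+25,p-25:p+25],(300,300),interpolation=cv2.INTER_CUBIC)
cv2.imwrite('pics/c7.png',np.hstack([A,B]))
```

```text
t 15.03 p [ 0.6134 -0.2892  0.2141] yaw 92.97 tilt [-0.0048  0.0013] F [-0.3  0.6 -0.1] gap 0.0499 j6 [-36.2 -39.2]
283 167
233 107
```

View pics/c7.png

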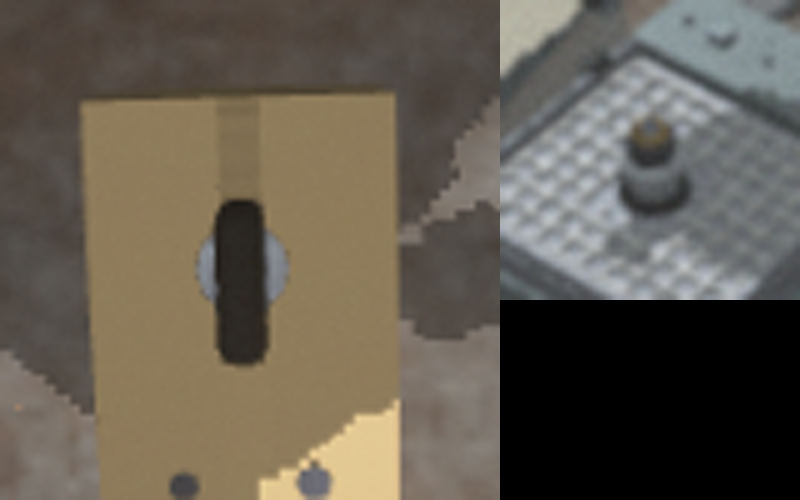

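Run:
```python
from h import *
c=lambda u,v,z:onz('w7',(u+.5)/5-.5+233,(v+.5)/5-.5+107,z,True)
print('disc',c(242.5,268,.048),'top',c(241.5,283,.074))
d=c(243,362,.074)-c(240.5,202,.074);print(np.linalg.norm(d),np.degrees(np.arctan2(d[1],d[0])))
l=c(98,450,.045)-c(82,102,.045);r=c(400,450,.045)-c(395,93,.045);m=c(395,93,.045)-c(82,102,.045)
for d in(l,r,m):print(np.linalg.norm(d),np.degrees(np.arctan2(d[1],d[0])))
print('front mid',(c(395,93,.045)+c(82,102,.045))/2)
print('bits', [proj('w7',[.5893,-.1495,.097],True)])
```

```text
disc [ 0.57978523 -0.29520035  0.048     ] top [ 0.57843398 -0.29516074  0.074     ]
0.02864043358388882 3.658059947646097
0.06909205058539492 4.256817581908701
0.07072370460722663 4.72272577353882
0.0596399964023353 94.44565061127611
front mid [ 0.54696771 -0.29765559  0.045     ]
bits [(np.float64(442.8326613450298), np.float64(191.56165119308758))]
```

Run:
```python
from h import *
plan([.579,-.2952,.09],94.1);plan([.579,-.2952,.0525],94.1)
```

```text
plan [-0.687, 2.491, -0.095] [-0.008, -0.134, -0.032]
plan [-0.684, 3.241, -0.096] [-0.008, -0.134, -0.032]
```

Call:
drive_tool(
  targets=[
    [[-0.69,0.6,-0.095],[0,-0.13,0]],
    [[-0.69,1.4,-0.095],[0,-0.13,0]],
    [[-0.69,2.0,-0.095],[0,-0.13,0]],
    [[-0.69,2.5,-0.095],[0,-0.13,0]],
    [[-0.69,2.8,-0.095],[0,-0.13,0]],
    [[-0.69,3.1,-0.095],[0,-0.13,0]],
    [[-0.69,3.24,-0.095],[0,-0.13,0]],
    [[-0.69,3.24,-0.095],[0,-0.13,0]],
  ],
  jaw=35,
)

```text
time: 16.08
eef_pos: [0.5786, -0.2961, 0.0529]
ee_rot: [[0.998, -0.004, -0.07], [0.07, 0.0, 0.998], [-0.004, -1.0, 0.001]]
wrist_force: [-0.4, -0.9, -0.6]
finger_gap: 0.0347
```

Run:
```python
from h import *
st(); plan([.579,-.2952,.0525],94.1)
```

```text
t 16.07 p [ 0.5786 -0.2961  0.0529] yaw 94.03 tilt [-0.0043  0.0006] F [-0.4 -0.9 -0.6] gap 0.0347 j6 [-38.5 -42.6]
plan [0.009, 0.009, 0.018] [-0.004, -0.009, -0.031]
```

Call:
drive_tool(
  targets=[
    [[0,0,0.018],[0,0,-0.03]],
    [[0,0,0.018],[0,0,-0.03]],
    [[0,0,0.018],[0,0,-0.03]],
    [[0,0,0.018],[0,0,-0.03]],
    [[0,0,0.018],[0,0,-0.03]],
    [[0,0,0.018],[0,0,-0.03]],
  ],
  jaw=2,
  newtons=60,
)

```text
time: 16.82
eef_pos: [0.579, -0.2956, 0.054]
ee_rot: [[0.998, 0.001, -0.07], [0.07, -0.0, 0.998], [0.001, -1.0, -0.0]]
wrist_force: [-0.6, 1.3, 6.5]
finger_gap: 0.0078
```

Run:
```python
from h import *
st();
```

```text
t 16.82 p [ 0.579  -0.2956  0.054 ] yaw 94.03 tilt [ 0.0011 -0.0005] F [-0.6  1.3  6.5] gap 0.0078 j6 [-38.6 -42.6]
```

Call:
drive_tool(
  targets=[
    [[0,0,0],[0,0,0]],
    [[0,-0.2,0],[0,0,0]],
    [[0,-0.5,0],[0,0,0]],
    [[0,-0.8,0],[0,0,0]],
    [[0,-1.2,0],[0,0,0]],
    [[0,-1.8,0],[0,0,0]],
    [[0,-2.4,0],[0,0,0]],
    [[0,-2.4,0],[0,0,0]],
  ],
  newtons=100,
)

```text
time: 17.82
eef_pos: [0.5799, -0.2964, 0.1771]
ee_rot: [[0.998, 0.004, -0.07], [0.07, -0.003, 0.998], [0.004, -1.0, -0.003]]
wrist_force: [0.5, -0.6, -0.9]
finger_gap: 0.0067
```

Run:
```python
from h import *
s=st(); plan([.5893,-.1495,.175],80)
```

```text
t 17.82 p [ 0.5799 -0.2964  0.1771] yaw 94.03 tilt [ 0.0041 -0.0033] F [ 0.5 -0.6 -0.9] gap 0.0067 j6 [-38.6 -42.6]
plan [0.394, 0.035, 2.918] [0.02, 1.754, 0.032]
```

Call:
drive_tool(
  targets=[
    [[0.1,-0.1,0.6],[0,0.4,0]],
    [[0.2,-0.1,1.4],[0,0.9,0]],
    [[0.3,0,2.2],[0,1.4,0]],
    [[0.39,0.03,2.7],[0,1.75,0]],
    [[0.39,0.03,2.92],[0,1.75,0]],
    [[0.39,0.03,2.92],[0,1.75,0]],
    [[0.39,0.03,2.92],[0,1.75,0]],
    [[0.39,0.03,2.92],[0,1.75,0]],
  ],
)

```text
time: 18.82
eef_pos: [0.5877, -0.1493, 0.1716]
ee_rot: [[0.985, 0.0, 0.174], [-0.174, 0.0, 0.985], [-0.0, -1.0, 0.0]]
wrist_force: [-0.4, 0.4, -0.2]
finger_gap: 0.0067
```

Run:
```python
from h import *
s=st(); shot('wrist','w8'); s=st()
p=np.array(s['eef_pos']);u,v=map(int,proj('w8',p+[0,0,.0],True)); print(u,v)
print('slot px',proj('w8',[.5893,-.1495,.097],True))
for k in (-.041,-.009,.02): print(k,proj('w8',p+[0,0,k],True))
x0,y0=u-50,v-60; print(x0,y0)
a=cv2.imread('pics/w8.png')[y0:y0+85,x0:x0+100]
cv2.imwrite('pics/c8.png',cv2.resize(a,None,fx=7,fy=7,interpolation=cv2.INTER_CUBIC))
```

```text
t 18.82 p [ 0.5877 -0.1493  0.1716] yaw 79.98 tilt [-0.      0.0003] F [-0.4  0.4 -0.2] gap 0.0067 j6 [-26.6 -16.6]
t 18.88 p [ 0.5877 -0.1492  0.1715] yaw 79.98 tilt [-0.0001  0.0004] F [ 0.5  0.3 -0.5] gap 0.0066 j6 [-26.6 -16.6]
286 278
slot px (np.float64(286.1741367116393), np.float64(228.5907241260711))
-0.041 (np.float64(286.4015363275359), np.float64(245.67555172953402))
-0.009 (np.float64(286.64815704804687), np.float64(270.35068013345915))
0.02 (np.float64(286.94879571359644), np.float64(300.83545181683775))
236 218
```

View pics/c8.png

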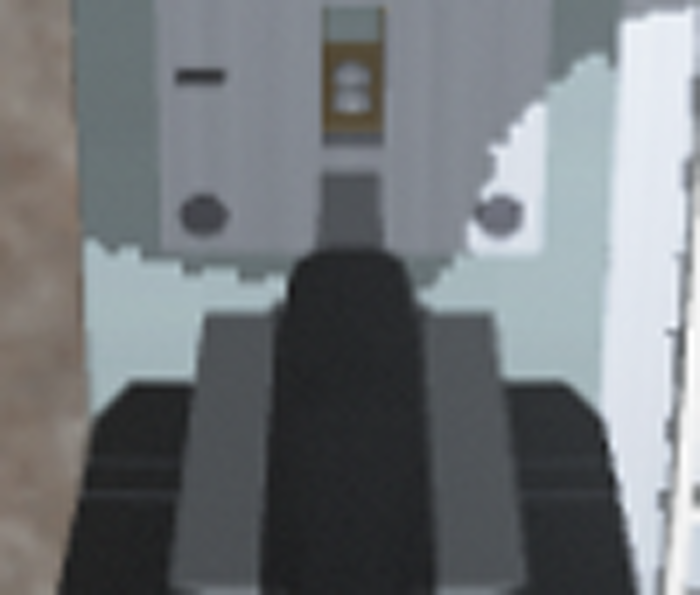

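Run:
```python
from h import *
s=ctrl.observe(); p=np.array(s['eef_pos']);E=np.array(s['ee_rot'])
f=lambda x,y:[round((q-o+.5)*7-.5,1) for q,o in zip(proj('w8',p+E@np.array([x,y,0]),True),(236,218))]
print('gripfront low',f(-.014,.006),'gripfront high',f(-.014,-.020),'blade edge',f(-.007,.0325),f(-.007,.0165),'tip',[f(-h,.041) for h in (.003,.004,.005,.006)])
plan([.5893,-.1495,.150],80)
for sx in (-.0078,.0078): 
  q=np.array([.5893,-.1495,.097])+E@np.array([sx,0,0]); print([round((a-o+.5)*7-.5,1) for a,o in zip(proj('w8',q,True),(236,218))])
```

```text
gripfront low [np.float64(358.0), np.float64(218.0)] gripfront high [np.float64(359.9), np.float64(394.1)] blade edge [np.float64(356.4), np.float64(161.9)] [np.float64(357.3), np.float64(243.6)] tip [[np.float64(356.0), np.float64(165.5)], [np.float64(356.0), np.float64(155.1)], [np.float64(356.0), np.float64(144.6)], [np.float64(356.0), np.float64(134.0)]]
plan [0.032, 0.431, -0.001] [-0.003, -0.002, -0.0]
[np.float64(354.2), np.float64(5.2)]
[np.float64(354.2), np.float64(147.4)]
```

Call:
drive_tool(
  targets=[
    [[0.013,0.3,0.007],[0,0,0]],
    [[0.013,0.55,0.007],[0,0,0]],
    [[0.013,0.65,0.007],[0,0,0]],
    [[0.013,0.72,0.007],[0,0,0]],
    [[0.013,0.79,0.007],[0,0,0]],
    [[0.013,0.86,0.007],[0,0,0]],
    [[0.013,0.86,0.007],[0,0,0]],
  ],
)

```text
time: 19.75
eef_pos: [0.5884, -0.1483, 0.1284]
ee_rot: [[0.985, -0.0, 0.173], [-0.173, 0.0, 0.985], [-0.0, -1.0, 0.0]]
wrist_force: [-0.1, -1.0, -1.2]
finger_gap: 0.0067
```

Call:
drive_tool(
  targets=[
    [[0,0.06,-0.008],[0,0,0]],
    [[0,0.12,-0.008],[0,0,0]],
    [[0,0.18,-0.008],[0,0,0]],
    [[0,0.24,-0.008],[0,0,0]],
    [[0,0.24,-0.008],[0,0,0]],
  ],
)

```text
time: 20.38
eef_pos: [0.5885, -0.1485, 0.1168]
ee_rot: [[0.985, 0.0, 0.173], [-0.173, 0.0, 0.985], [0.0, -1.0, 0.0]]
wrist_force: [0.8, -0.3, 3.5]
finger_gap: 0.0068
```

Call:
drive_tool(
  targets=[
    [[0,0.06,0],[0,0,0]],
    [[0,0.12,0],[0,0,0]],
    [[0,0.18,0],[0,0,0]],
    [[0,0.22,0],[0,0,0]],
    [[0,0.26,0],[0,0,0]],
    [[0,0.26,0],[0,0,0]],
  ],
)

```text
time: 21.12
eef_pos: [0.5888, -0.1487, 0.106]
ee_rot: [[0.985, 0.002, 0.173], [-0.173, -0.001, 0.985], [0.002, -1.0, -0.0]]
wrist_force: [-7.2, 2.7, 18.1]
finger_gap: 0.0067
```

Call:
drive_tool(
  targets=[
    [[-0.01,0.04,0],[0,0,0]],
    [[-0.01,0.08,0],[0,0,0]],
    [[-0.01,0.08,0],[0,0,0]],
    [[-0.01,0.08,0],[0,0,0]],
  ],
)

```text
time: 21.62
eef_pos: [0.5889, -0.1487, 0.1058]
ee_rot: [[0.985, 0.004, 0.173], [-0.173, -0.002, 0.985], [0.004, -1.0, -0.001]]
wrist_force: [-17.3, 6.5, 44.7]
finger_gap: 0.007
```

Run:
```python
from h import *
s=st();shot('wrist','w9')
```

```text
t 21.62 p [ 0.5889 -0.1487  0.1058] yaw 80.05 tilt [ 0.0042 -0.0012] F [-17.3   6.5  44.7] gap 0.007 j6 [-26.5 -16.5]
```

Call:
drive_tool(
  targets=[
    [[-0.02,-0.06,0],[0,0,0]],
    [[-0.02,-0.06,0],[0,0,0]],
    [[-0.02,-0.06,0.002],[0,0.8,0]],
    [[-0.02,-0.06,0.003],[0,1.6,0]],
    [[-0.018,-0.06,0.005],[0,2.4,0]],
    [[-0.018,-0.06,0.005],[0,2.4,0]],
  ],
)

```text
time: 22.42
eef_pos: [0.5887, -0.1486, 0.1059]
ee_rot: [[0.873, 0.004, 0.489], [-0.489, -0.002, 0.873], [0.005, -1.0, 0.001]]
wrist_force: [-3.1, 2.6, 21.1]
finger_gap: 0.0068
```

Run:
```python
from h import *
s=st();print(np.round(s['torque'],3))
```

```text
t 22.43 p [ 0.5887 -0.1486  0.1059] yaw 60.76 tilt [0.0047 0.0008] F [-3.1  2.6 21.1] gap 0.0068 j6 [-26.5   2.7]
[0.381 0.756 0.038]
```

Call:
drive_tool(
  targets=[
    [[0,0,0.001],[0,0.8,0]],
    [[0,0,0.003],[0,1.6,0]],
    [[0.001,0,0.005],[0,2.4,0]],
    [[0.002,0,0.006],[0,3.2,0]],
    [[0.002,0,0.007],[0,4,0]],
    [[0.003,0,0.008],[0,4.8,0]],
    [[0.003,0,0.008],[0,4.8,0]],
  ],
)

```text
time: 23.3
eef_pos: [0.5892, -0.1482, 0.106]
ee_rot: [[0.38, 0.005, 0.925], [-0.925, -0.001, 0.38], [0.003, -1.0, 0.004]]
wrist_force: [-1.9, 2.6, 20.8]
finger_gap: 0.0069
```

Run:
```python
from h import *
s=st();print(np.round(s['torque'],3))
```

```text
t 23.3 p [ 0.5892 -0.1482  0.106 ] yaw 22.36 tilt [0.0031 0.0038] F [-1.9  2.6 20.8] gap 0.0069 j6 [-26.5  41.2]
[0.517 0.606 0.11 ]
```

Call:
drive_tool(
  targets=[
    [[0,0,0.001],[0,0.8,0]],
    [[0,0,0.003],[0,1.6,0]],
    [[0.001,0,0.005],[0,2.4,0]],
    [[0.002,0,0.006],[0,3.2,0]],
    [[0.002,0,0.007],[0,4,0]],
    [[0.003,0,0.008],[0,4.7,0]],
    [[0.003,0,0.008],[0,4.7,0]],
  ],
)

```text
time: 24.18
eef_pos: [0.5898, -0.1482, 0.106]
ee_rot: [[-0.263, 0.005, 0.965], [-0.965, -0.001, -0.263], [-0.0, -1.0, 0.005]]
wrist_force: [-0.2, 1.5, 20.7]
finger_gap: 0.0067
```

Run:
```python
from h import *
s=st();print(np.round(s['torque'],3))
```

```text
t 24.18 p [ 0.5898 -0.1482  0.106 ] yaw -15.22 tilt [-0.      0.0055] F [-0.2  1.5 20.7] gap 0.0067 j6 [-26.4  78.8]
[0.49  0.377 0.103]
```

Call:
drive_tool(
  targets=[
    [[0,0,0],[0,0.2,0]],
    [[0,0,0],[0,0.4,0]],
    [[0,0,0],[0,0.4,0]],
    [[0,0,0],[0,0.4,0]],
  ],
)

```text
time: 24.68
eef_pos: [0.5899, -0.1483, 0.106]
ee_rot: [[-0.314, 0.005, 0.949], [-0.949, -0.002, -0.314], [-0.0, -1.0, 0.006]]
wrist_force: [-1.4, 1.9, 19.9]
finger_gap: 0.0068
```

Run:
```python
from h import *
s=st();print(np.round(s['torque'],3)); shot('scene','s9'); shot('top','t9'); shot('wrist','w10')
print(st()['time'])
```

```text
t 24.68 p [ 0.5899 -0.1483  0.106 ] yaw -18.33 tilt [-0.0002  0.0056] F [-1.4  1.9 19.9] gap 0.0068 j6 [-26.4  81.9]
[0.421 0.304 0.374]
t 24.82 p [ 0.5899 -0.1483  0.106 ] yaw -18.32 tilt [-0.0002  0.0055] F [-0.9  3.  19.6] gap 0.0064 j6 [-26.4  81.9]
24.825
```

Run:
```python
from h import *
from plant import ctrl
for A,B in(('s6','s9'),('t1','t9')):
    a,b=[cv2.imread(f'pics/{n}.png').astype(int) for n in(A,B)]
    u,v=map(int,proj(A,[.6577,-.0522,.115])); d=np.abs(a-b)[v-12:v+12,u-10:u+10].mean(2); print(A,B,d.mean().round(1),(d>40).mean().round(3))
b=cv2.imread('pics/w10.png'); u,v=proj('w10',[.6577,-.0522,.128],True); print('bit top px',u,v)
h=cv2.cvtColor(b,cv2.COLOR_BGR2HSV); m=cv2.inRange(h,(15,70,60),(32,255,255)); 
u,v=int(u),int(v); mm=m[max(v-25,0):v+25,max(u-25,0):u+25]; ys,xs=np.nonzero(mm); print(len(xs), xs.mean()+max(u-25,0) if len(xs) else None, ys.mean()+max(v-25,0) if len(xs) else None)
```

```text
s6 s9 9.9 0.071
t1 t9 103.0 0.775
bit top px 378.0677951273757 31.43974374041423
1296 375.11728395061726 32.22916666666667
```

Run:
```python
from h import *
print(ctrl.hand_in()); st()
```

```text
the job is handed in; nothing more can be done
None
the job is handed in; nothing more can be done
```

The job is handed in at about 25 s of robot time. The collar and then the bit are home on the spindle. The key is fully in and turned clockwise against its stop, and the gripper is still holding it with 100 N.

- **Collar and bit:** The bit came to rest at the TCP height worked out for collar plus bit (0.1135 m, about 7 N). A close-up after release showed both stacked upright on the spindle. At the end, the scene picture round the spindle was nearly unchanged (7% of pixels differed clearly). The wrist camera found brass within 3 pixels of the expected bit position. Both of these last checks were by pixel numbers only, as my 12 views were used up.
- **Key in the switch:** It stopped hard at TCP height 0.1058 m, against 0.106 m expected for fully in. The wrist force rose to about 48 N in total for a moment, then I eased it to about 20 N. No wiggling was needed.
- **Key turned:** The hand turned about 98°. The twisting moment followed the spring up to about 0.10 N m, then jumped to 0.37 N m, so the plug is on its stop.
- **Failed check:** Comparing the top-camera pictures of the spindle told me nothing, because the earlier picture was taken before the collar and bit were placed and the arm may also have blocked the view.
- **Not checked:** I did not look at the pliers, glass pieces or spool again at the end. None of the moves went near them.

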